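Tip two iron heads off the tipping tray into the parts bin

ROBOT

A 7-joint arm with a two-finger parallel gripper is mounted at the origin on a cart in front of the work surface, level with it; the furniture and walls round the work are solid. World frame = base frame: x ahead of the robot, y to its left, z up, the work surface at z = 0. Lengths are in mm, angles in rad, forces in N, time in s.
With the tool pointing down it reaches from about 400 to 925 mm from the base axis. Payload 5.6 kg.
Tool frame: the origin (TCP) lies midway between the tips of the shut fingers; the grasp point (between the pads) lies 19 mm behind it (arm.grasp_offset is the distance from the TCP to the grasp point, in mm); z points along the fingers, x is the direction in which the jaws open and shut, and the axes are right-handed (so a half turn about z gives the same grasp; the last joint's range is limited). The gripper opens to 85 mm and grips with 20 to 120 N. Pads are 22 mm wide; open, the fingers measure 114 mm over their backs; the gripper's body (76 mm by 85 mm) begins 54 mm behind the grasp point. The pads swing forward as they close: fully open they stand 13 mm farther back than shut.
Start: joints at [-1.349, 0.468, -0.012, 1.603, 0.006, 1.071, -0.056], TCP at [170.156, 627.34, 231.29] pointing down, gripper open.
Joint ranges: [-2.53, 2.53], [-0.31, 2.02], [-1.57, 1.55], [0.28, 2.44], [-1.29, 4.43], [0.15, 1.84], [-2.92, 2.92]. Speed limits (rad/s): [2.57, 2.57, 3.14, 3.14, 3.14, 3.14, 3.14].

INTERFACE

Orientations are given as a unit quaternion [w, x, y, z].
In Python, from station import readout, imaging, arm, spotter gives the robot as it stands.
- The arm moves only by the tool step_arm, never from a script. Its argument "series" is a list of rows, each a list of 3 entries, a list of its own where there are three numbers: the shift along the tool's x, y, z in m, then the turn, a rotation vector about the tool's x, y, z in degrees, then the closure, from 0 (fully open) to 1 (shut). In form: [[[tx, ty, tz], [wx, wy, wz], claw], ...]. A call has 1 to 20 rows; each row is the pose to reach, as a shift and turn from the pose commanded when the call began, along the tool's axes at that moment; what a row does not reach only later rows make up. A row lasts 1/8 s, in which the tool goes at most 62.5 mm and 10.7 degrees, less where a joint would pass 70% of its speed; a pose out of reach is approached as far as the arm can. A call with a gripper value outside its range is refused whole. The fingers move at their own pace and stop on an object; the grip force is fixed at half the most. Time passes only in rows, so rows that repeat a pose let the fingers close. It gives the time, the measured TCP pose, the force and the opening at its end, in the units of the state.
- readout.get_obs(): the state, without advancing time (a new reading comes with each control period).
- imaging.snapshot(name): name is "scene" or "side" or "wrist"; returns a dict with "frame" (400x640x3 uint8, red, green, blue), "depth" (400x640 float32, mm along the optical axis (not along the pixel's ray), 0 where there is no reading), "fx", "fy", "cx", "cy" (pixels), "cam_to_world" (4x4, takes a point from camera to world coordinates). Camera axes: x right, y down, z forward; pixel columns grow to the right and rows downward; lengths in mm; the calibration is good to about 2 mm. A picture is of the moment at which its call begins.
- arm.hand_in(): hands the job in, once; it reports no verdict.
Trained networks look in the newest picture that a camera, given by its name, has taken for a name from the list of things; names that differ only in an ending like _2 or _b are one class to them, and where a whole thing is asked for, a point or a joint stands for the part that bears it (a point fixed in the world has none). Each returns a list of dicts, best first, with "conf" (0 to 1); they miss things now and then, are a little off and sometimes report something else, mostly with a low value. They report only what shows in the picture. A call takes as long as a camera call. They do not tell look-alikes from the thing itself.
- spotter.look_for(label, camera): "bbox" ([left, top, width, height] in pixels, round what is visible of it).
- spotter.silhouettes(label, camera): "pixels" (400x640 bool, what is visible of it) and "bbox" ([left, top, width, height] in pixels, round what is visible of it).
The state is a dict: "clock": time; "qpos": joint angles; "dq": joint speeds; "tau": joint torques, N m; "eef_pos": TCP position; "tcp_rot": TCP orientation; "wrist_force": force on the tool from outside, world axes, zero at the start; "wrist_torque": the same for the moment, N m; "width": finger opening in mm.
Only numpy, scipy, OpenCV 4.12 (cv2) and the standard library are available. Lean on these libraries where they do the work, as an engineer would, in place of code of your own. Each camera call takes 0.05 s, during which the arm holds its last target.

TASK

Slide the blue parts bin along the bench into the corner of the tipping stand, snug against both the stand's front panel and its side guide, so that it sits under the tray's lip. Then raise the red handle to tip the tray until both iron heads slide off into the bin, without touching the heads, and ease the tray back down onto its rest and let go. Leave the bin where it is, never lifting it off the bench, and leave the wedge, the tape and the ring gauge alone.

Things in the scene. Friction and masses are not known exactly. Their poses are not given: they have to be found in the camera images.
- stand: Grey steel tipping stand fixed to the bench (place and yaw vary), 190 mm wide, 205 mm long. Origin on the bench top under the middle of the outer face of its front panel (190 mm wide, 75 mm high). +x points out of that face, the way the tray tips; z up. A side guide (grey bar 30 mm high) runs from the panel along +x to x = 195 mm, on the -y side, inner face at y = -101 mm.
- bin: Blue open plastic bin, loose, empty, 158 mm (own x) by 198 mm (own y), 55 mm high, walls and floor 6 mm, 0.5 kg. Origin: centre of underside. Starts 40 to 105 mm further along the stand's +x and 30 to 70 mm further along its +y than its place in the corner, turned up to 0.25 rad. Slides at a few newtons, pushed from outside or from within against a wall.
- bin_home (a point): Point on the bench where the bin's origin lies when it is snug in the corner of panel and guide: x = 79, y = -2 mm in the stand's frame. The bin's axes are then parallel to the stand's.
- tray (a joint): Tilt of the hinged aluminium tray, rad: 0 level on its rest, grows as the handle is raised and the lip goes down, stop at 1.1. Inner floor 245 x 172 mm, side and rear walls 30 mm above it, open at the lip. It falls back if let go; lifting takes about 5 N at the handle.
- tray_hinge (a point): Middle of the tray's hinge line (parallel to the stand's y), 95 mm above the bench, 10 mm in front of the panel's outer face. The lip reaches 20 mm past it; the tray floor's underside lies at this height when level, the floor is 4 mm thick.
- tray_handle (a point): Centre of the red round handle bar (12 mm thick, 136 mm long, parallel to the stand's y) behind the tray; moves with the tray. When level it is 295 mm behind the hinge (stand's -x) and 18 mm above it, 113 mm over the bench, 60 mm clear of the tray's rear wall; at 0.9 rad it is about 337 mm over the bench. An arm joins the tray at each end of the bar.
- head_black_mid (a point): Black club iron head, 93 x 125 x 20 mm, 0.26 kg, flat blade (about 52 x 78 mm) with a 13 mm round hosel, lying face down on the tray; friction on the tray is moderate, it starts to slide at a tray angle of 0.4 to 0.65 rad. Point at about its centre of mass, 9 mm above its underside.
- head_grey_mid (a point): Grey club iron head, 93 x 125 x 20 mm, 0.26 kg, flat blade (about 52 x 78 mm) with a 13 mm round hosel, lying face down on the tray; friction on the tray is moderate, it starts to slide at a tray angle of 0.4 to 0.65 rad. Point at about its centre of mass, 9 mm above its underside.
- head_black: The same black head; origin at the centre of its outline's underside.
- head_grey: The same grey head; origin at the centre of its outline's underside.
- wedge: Bystander: brown wooden wedge, 32 x 90 x 22 mm, on the far part of the bench; origin under its centre.
- tape: Bystander: roll of black tape, 59 mm across, 19 mm high, on the far part of the bench; origin under its centre.
- ring: Bystander: pale steel ring gauge, 44 mm across, 14 mm high, lying to the right of the stand; origin under its centre.
There are look-alikes about, which are no part of the job. Leave any green or purple look-alike of the head_grey alone.

How it is judged:
By the outcome, as a careful person would: the job done as asked, in the order asked, and still so for the second after the job is handed in, with the robot touching nothing.
It also fails if it takes over 62 s, if anything falls off the work surface, if the arm or the gripper's body presses on something with over 40 N, if the wrist force passes 120 N, or if a joint passes its speed limit or range.

## Working session

There is one attempt and no reset: what is moved stays moved. The work goes in short steps, Python scripts to look and compute and a tool call to move; the robot and the scene stay as the last step left them, time stands still between calls to the robot, and variables do not carry over. Pictures are saved under pics/ and viewed, and the job is handed in when it is done.

Besides the shell and the picture viewer there is one more tool, called after ">>>" as name([rows], argument=value, ...), one row to a line, values as JSON. step_arm: Moves the arm, as the interface text tells. Its arguments: {"type":"object","properties":{"series":{"type":"array","items":{"type":"array"}}},"required":["series"]}

```bash
ls; mkdir -p pics; python3 - <<'E'
from station import readout, imaging, arm, spotter
import cv2
print(readout.get_obs())
for n in ["scene","side","wrist"]:
    s=imaging.snapshot(n)
    cv2.imwrite(f"pics/{n}0.png",s["frame"][:,:,::-1])
    print(n,s["fx"],s["cx"],s["cy"],s["cam_to_world"].round(3).tolist())
E
```

```text
pics
{'clock': 0.0, 'qpos': array([-1.34899716,  0.46838951, -0.01158913,  1.60363883,  0.0060102 ,
        1.07140432, -0.05627707]), 'dq': array([-0.00022505, -0.00045333,  0.00165692,  0.00146317, -0.00016095,
       -0.00041024, -0.00066564]), 'tau': array([ 3.81532527e-04, -5.32398355e+01,  2.18445284e-02, -2.51302832e+01,
        1.14384462e-02,  7.79202324e-03,  2.55429069e-05]), 'eef_pos': array([170.04400576, 626.77559748, 230.32402974]), 'tcp_rot': array([ 6.02780655e-04,  7.94279866e-01,  6.07551380e-01, -6.72282590e-04]), 'wrist_force': array([0.00167722, 0.39475369, 0.20262439]), 'wrist_torque': array([ 0.00052789, -0.01137621,  0.02124283]), 'width': 85.30307730753945}
scene 494.6900443810243 317.9769810193198 192.43534570826597 [[0.695, -0.323, 0.643, -395.373], [-0.719, -0.319, 0.617, -1003.394], [0.005, -0.891, -0.454, 797.227], [0.0, 0.0, 0.0, 1.0]]
side 363.6540934960626 317.58950401413307 195.3115249280077 [[-0.998, 0.051, -0.036, 623.775], [0.06, 0.613, -0.788, 731.663], [-0.018, -0.788, -0.615, 720.475], [0.0, 0.0, 0.0, 1.0]]
wrist 315.7940410364619 317.1108047125317 200.49956520272647 [[0.263, 0.93, 0.257, 104.948], [0.965, -0.252, -0.072, 645.499], [-0.002, 0.267, -0.964, 373.205], [0.0, 0.0, 0.0, 1.0]]
```

View pics/scene0.png

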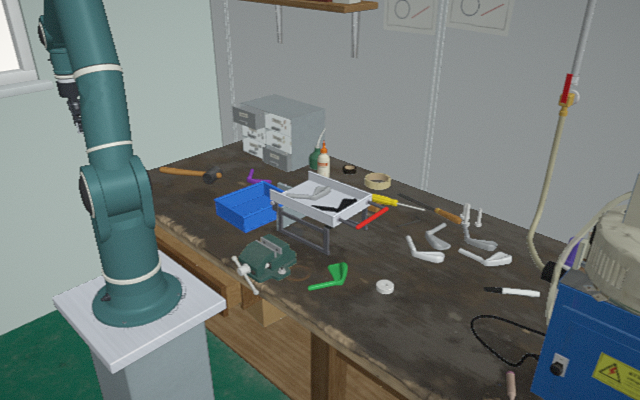

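View pics/side0.png

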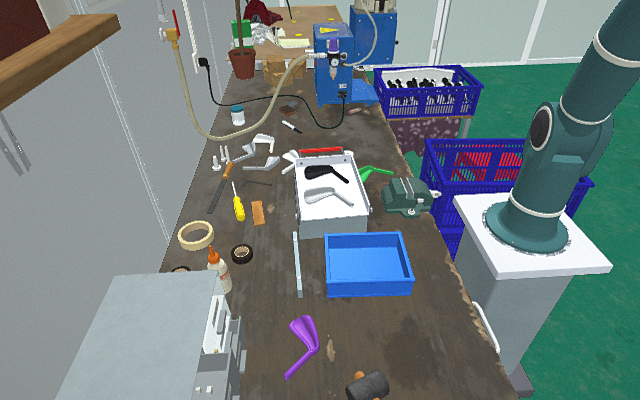

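View pics/wrist0.png

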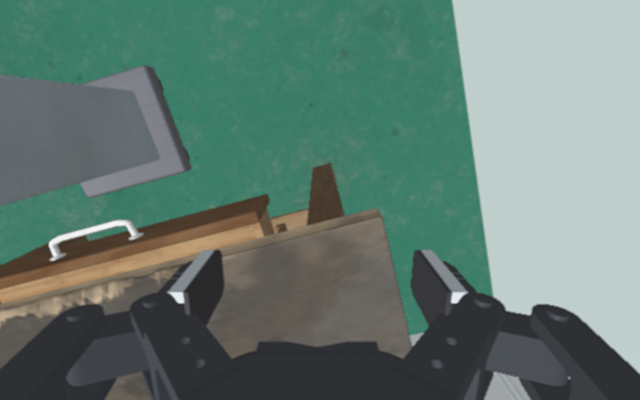

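The scene shows the bin (about pixel 245,205), the tray with both heads (325,195) and the red handle (372,217). The side view shows the bin (367,263), the guide (297,262), the tray (330,190) and the handle (320,151). Next I'll measure from depth.

```bash
cat > h.py <<'E'
from station import readout, imaging, arm, spotter
import cv2, numpy as np
def pts(s,m):
    v,u=np.nonzero(m&(s["depth"]>0)); d=s["depth"][v,u]
    P=np.c_[(u-s["cx"])/s["fx"]*d,(v-s["cy"])/s["fy"]*d,d]
    T=s["cam_to_world"]; return P@T[:3,:3].T+T[:3,3]
def rect(P):
    r=cv2.minAreaRect(P[:,:2].astype(np.float32)); return r, cv2.boxPoints(r)
E
python3 - <<'E'
from h import *
for cam in ["side","scene"]:
    s=imaging.snapshot(cam)
    for l in ["bin","tray","stand","tray_handle","head_black","head_grey","wedge","tape","ring"]:
        for r in spotter.silhouettes(l,cam)[:3]:
            P=pts(s,r["pixels"])
            if len(P)<5: continue
            print(cam,l,round(r["conf"],2),r["bbox"],len(P),P.mean(0).round(),np.percentile(P,2,0).round(),np.percentile(P,98,0).round())
    f=s["frame"].astype(int)
    blue=(f[...,2]>120)&(f[...,2]>f[...,0]*1.8)
    for r in spotter.silhouettes("bin",cam)[:1]:
        P=pts(s,r["pixels"]); T=P[(P[:,2]>48)&(P[:,2]<62)]
        print("binrim",rect(T)[0],rect(T)[1].round(1).tolist(),np.median(T[:,2]))
    red=(f[...,0]>130)&(f[...,1]<70)&(f[...,2]<70)
    P=pts(s,red); P=P[(P[:,2]>80)&(P[:,2]<150)&(P[:,0]>300)&(P[:,0]<900)&(abs(P[:,1])<500)]
    print("red",len(P)); 
    if len(P): print(rect(P)[0],rect(P)[1].round(1).tolist(),P.mean(0),P[:,2].max())
E
```

```text
side bin 0.78 [322.7, 232.0, 92.0, 67.9] 5288 [477. 128.  23.] [386.  51.   3.] [579. 210.  57.]
side tray 0.86 [295.4, 147.8, 70.8, 75.6] 3495 [ 547. -106.  102.] [ 464. -287.    3.] [642.  29. 131.]
side stand 0.62 [293.9, 144.9, 77.2, 154.0] 5174 [557. -63.  81.] [ 462. -281.    1.] [654. 164. 130.]
side stand 0.54 [324.2, 229.7, 91.0, 70.0] 5232 [477. 127.  23.] [386.  51.   3.] [578. 210.  57.]
side tray_handle 0.6 [293.1, 149.0, 75.6, 74.1] 3581 [ 548. -105.  102.] [ 464. -285.   66.] [643.  29. 131.]
side tray_handle 0.39 [291.3, 145.7, 80.3, 153.1] 5368 [559. -70.  80.] [ 461. -287.   -1.] [655. 166. 130.]
side head_black 0.94 [304.1, 168.4, 44.2, 16.1] 420 [ 568. -165.  107.] [ 502. -190.   98.] [ 619. -113.  117.]
side head_grey 0.94 [285.2, 316.3, 33.4, 61.9] 1020 [641. 314.   8.] [612. 260.  -1.] [676. 387.  19.]
side head_grey 0.72 [302.4, 188.7, 51.9, 18.2] 492 [573. -54. 107.] [505. -80. 100.] [623.  -8. 117.]
side head_grey 0.62 [356.1, 168.6, 35.5, 12.8] 248 [ 388. -297.    7.] [ 321. -325.   -1.] [ 433. -256.   17.]
side wedge 0.83 [250.3, 203.0, 14.6, 21.2] 274 [ 7
[... 2117 characters left out ...]

scene ring 0.33 [271.2, 173.5, 115.6, 55.1] 2517 [ 559. -124.  111.] [ 461. -290.   96.] [647.  21. 132.]
binrim ((479.630126953125, 126.73722839355469), (172.23086547851562, 202.69300842285156), 87.62567901611328) [[374.79998779296875, 44.900001525878906], [577.2999877929688, 36.5], [584.5, 208.60000610351562], [381.8999938964844, 217.0]] 55.228853562967174
red 150
((563.39892578125, -289.0161437988281), (144.1340789794922, 11.259696960449219), 3.0079150199890137) [[491.1000061035156, -287.20001220703125], [491.70001220703125, -298.3999938964844], [635.7000122070312, -290.8999938964844], [635.0999755859375, -279.6000061035156]] [ 561.13116058 -289.73472991  116.504827  ] 121.82060146268611
```

```bash
python3 - <<'E'
from h import *
s=imaging.snapshot("side");f=s["frame"][120:320,220:460,::-1]
cv2.imwrite("pics/s_c.png",cv2.resize(f,None,fx=3.3,fy=3,interpolation=2))
s=imaging.snapshot("scene");f=s["frame"][150:310,190:430,::-1]
cv2.imwrite("pics/c_c.png",cv2.resize(f,None,fx=3.3,fy=3.3,interpolation=2))
E
```

```text
(no output)
```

View pics/s_c.png

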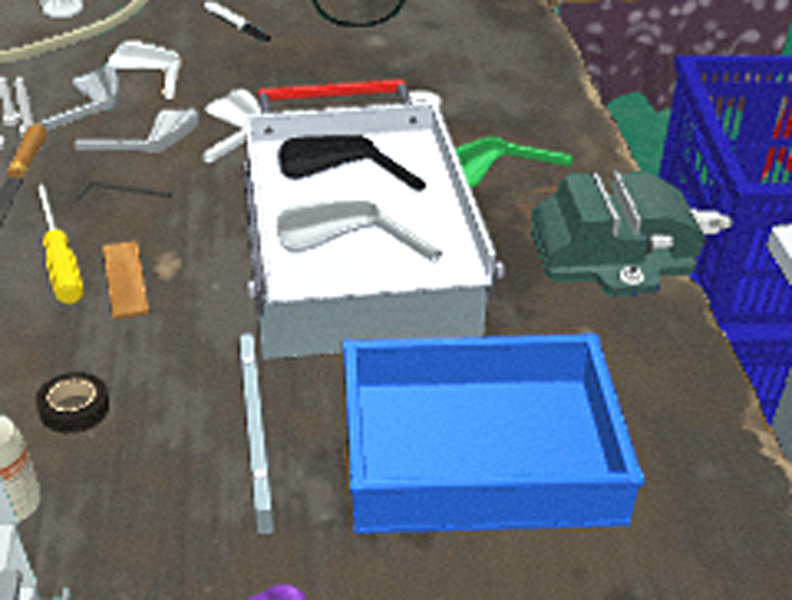

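View pics/c_c.png

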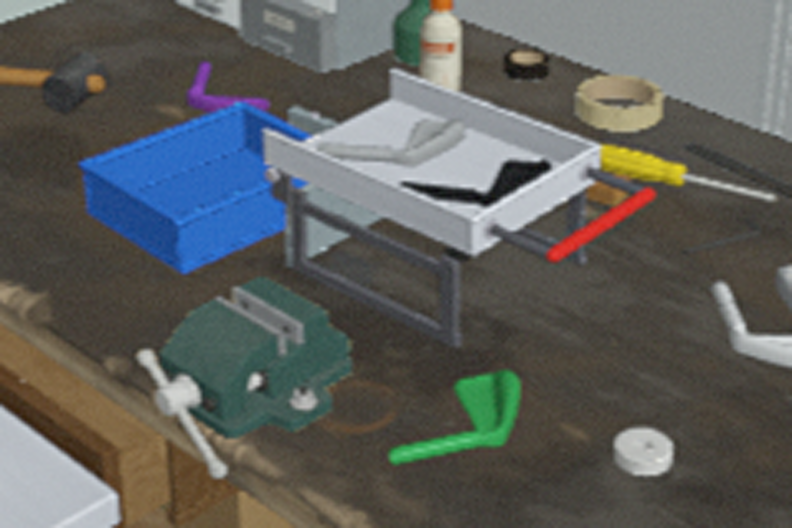

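```bash
python3 - <<'E'
from h import *
s=imaging.snapshot("side")
P=pts(s,np.ones((400,640),bool))
def sel(P,a): return P[np.all([(P[:,i]>a[i][0])&(P[:,i]<a[i][1]) for i in range(3)],axis=0)]
pan=sel(P,[(455,665),(-30,45),(15,68)])
print(len(pan),pan.mean(0).round(1))
for i in range(460,660,20):
    q=pan[(pan[:,0]>i)&(pan[:,0]<i+20)]
    if len(q): print(i,len(q),np.median(q[:,1]).round(1), np.percentile(q[:,1],[10,90]).round(1))
g=sel(P,[(630,690),(0,240),(24,36)])
for y in range(0,240,15):
    q=g[(g[:,1]>y)&(g[:,1]<y+15)]
    if len(q): print('g',y,len(q),np.percentile(q[:,0],[5,50,95]).round(1),np.median(q[:,2]).round(1))
print(g[:,1].min(),g[:,1].max())
# tray outer walls rims z~129
c=imaging.snapshot("scene")
for n,x in (("side",s),("scene",c)):
    Q=pts(x,np.ones((400,640),bool)); r=sel(Q,[(440,670),(-270,50),(122,135)])
    print(n,rect(r)[0],rect(r)[1].round(1).tolist())
E
```

```text
1009 [5.558e+02 4.000e-01 4.080e+01]
460 97 -5.2 [-6.6 -3.3]
480 102 -4.1 [-5.5 -2.5]
500 105 -2.7 [-4.4 -1.2]
520 102 -1.6 [-3.3 -0.1]
540 98 -1.0 [-2.5  0.4]
560 102 -0.1 [-1.7  1.7]
580 109 1.1 [-0.5  3. ]
600 98 2.0 [0.4 3.4]
620 105 3.0 [1.5 4.7]
640 58 12.2 [ 2.8 39.4]
g 0 29 [632.7 643.6 660.4] 28.8
g 15 16 [652.3 656.3 660.4] 29.3
g 30 19 [649.8 655.  660.6] 29.0
g 45 19 [650.  655.2 660.4] 29.2
g 60 19 [647.9 653.  658.1] 28.5
g 75 20 [648.  653.2 658.3] 29.2
g 90 20 [647.9 650.8 656.1] 28.9
g 105 20 [646.  651.  656.1] 28.5
g 120 25 [646.2 651.2 656.1] 28.6
g 135 24 [644.1 649.  653.9] 28.6
g 150 20 [644.4 649.2 654.1] 29.8
g 165 28 [643.2 648.3 653.5] 28.8
g 180 25 [642.7 647.4 652.2] 29.4
g 195 15 [643.  647.6 652.4] 28.7
0.1757943101570163 201.8848393442995
side ((555.4375610351562, -95.85076904296875), (179.67945861816406, 252.58816528320312), 3.0563101768493652) [[459.0, 25.5], [472.5, -226.8000030517578], [651.9000244140625, -217.1999969482422], [638.4000244140625, 35.099998474121094]]
scene ((554.8151245117188, -96.53640747070312), (185.838134765625, 258.3274230957031), 3.0531883239746094) [[455.1000061035156, 27.5], [468.8999938964844, -230.5], [654.5, -220.60000610351562], [640.7000122070312, 37.400001525878906]]
```

>>> step_arm([
  [[-0.388, 0.478, 0.0], [0, 0, -18.2], 0],
  [[-0.388, 0.478, 0.0], [0, 0, -18.2], 0],
  [[-0.388, 0.478, 0.0], [0, 0, -18.2], 0],
  [[-0.388, 0.478, 0.0], [0, 0, -18.2], 0],
  [[-0.388, 0.478, 0.0], [0, 0, -18.2], 0],
  [[-0.388, 0.478, 0.0], [0, 0, -18.2], 0],
  [[-0.388, 0.478, 0.0], [0, 0, -18.2], 0],
  [[-0.388, 0.478, 0.0], [0, 0, -18.2], 0],
  [[-0.388, 0.478, 0.0], [0, 0, -18.2], 0],
  [[-0.388, 0.478, 0.0], [0, 0, -18.2], 0],
  [[-0.388, 0.478, 0.0], [0, 0, -18.2], 0],
  [[-0.388, 0.478, 0.0], [0, 0, -18.2], 0],
  [[-0.388, 0.478, 0.0], [0, 0, -18.2], 0],
  [[-0.388, 0.478, 0.0], [0, 0, -18.2], 0],
])

```text
clock: 3.2
eef_pos: [529.4, 129.1, 231.4]
tcp_rot: [-0.0, 0.687, 0.726, 0.0]
wrist_force: [-0.2, -0.8, 0.1]
width: 85.7
```

```bash
python3 - <<'E'
from h import *
s=imaging.snapshot("wrist")
cv2.imwrite("pics/w1.png",s["frame"][:,:,::-1])
from scipy.spatial.transform import Rotation as R
q=readout.get_obs()["tcp_rot"];print(readout.get_obs()["eef_pos"],R.from_quat(q[[1,2,3,0]]).as_matrix().round(4).tolist(),readout.get_obs()["clock"])
P=pts(s,np.ones((400,640),bool)); 
f=s["frame"].astype(int); m=(f[...,2]>110)&(f[...,2]>f[...,0]*1.8)
P=pts(s,m);T=P[(P[:,2]>48)&(P[:,2]<62)&(P[:,0]<650)]; print(rect(T)[0],rect(T)[1].round(1).tolist(),np.median(T[:,2]))
E
```

```text
[529.46739484 128.83685745 231.37489852] [[-0.0547, 0.9985, 0.0], [0.9985, 0.0547, 0.0003], [0.0003, 0.0, -1.0]] 3.25
((481.7885437011719, 127.94328308105469), (163.29495239257812, 203.22415161132812), 87.85038757324219) [[377.20001220703125, 50.20000076293945], [580.2999877929688, 42.5], [586.4000244140625, 205.6999969482422], [383.29998779296875, 213.3000030517578]] 56.967127050706154
```

View pics/w1.png

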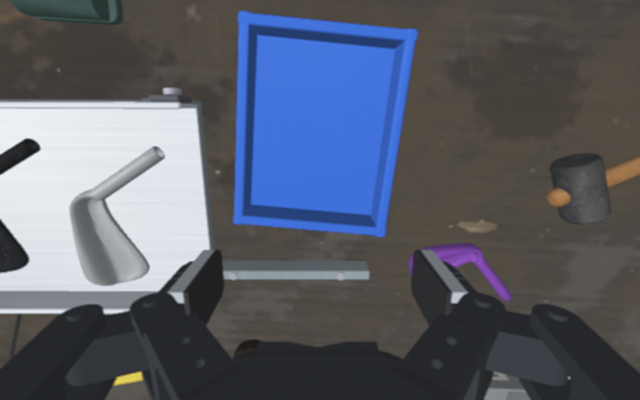

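The wrist view shows the bin rim (corners 240,12 / 415,30 / 383,235 / 235,222), the guide (295,270) and clear space inside the bin. I'll go down inside and push towards the guide.

>>> step_arm([
  [[0, 0, 0.06], [0, 0, 0], 0],
  [[0, 0, 0.12], [0, 0, 0], 0],
  [[0, 0, 0.17], [0, 0, 0], 0],
  [[0, 0, 0.2], [0, 0, 0], 0],
  [[0, 0, 0.22], [0, 0, 0], 0],
  [[0, 0, 0.22], [0, 0, 0], 0],
  [[0, 0.01, 0.22], [0, 0, 0], 0],
  [[0, 0.018, 0.22], [0, 0, 0], 0],
  [[0, 0.024, 0.22], [0, 0, 0], 0],
  [[0, 0.03, 0.22], [0, 0, 0], 0],
  [[0, 0.036, 0.22], [0, 0, 0], 0],
  [[0, 0.042, 0.22], [0, 0, 0], 0],
  [[0, 0.048, 0.22], [0, 0, 0], 0],
  [[0, 0.054, 0.22], [0, 0, 0], 0],
  [[0, 0.06, 0.22], [0, 0, 0], 0],
  [[0, 0.066, 0.22], [0, 0, 0], 0],
  [[0, 0.072, 0.22], [0, 0, 0], 0],
  [[0, 0.078, 0.22], [0, 0, 0], 0],
  [[0, 0.082, 0.22], [0, 0, 0], 0],
])

```text
clock: 5.62
eef_pos: [612.3, 132.0, 11.2]
tcp_rot: [0.0, 0.688, 0.725, 0.0]
wrist_force: [-3.4, -0.1, 0.7]
width: 85.1
```

```bash
cat >> h.py <<'E'
def binpose(cam="side"):
    s=imaging.snapshot(cam); f=s["frame"].astype(int); m=(f[...,2]>110)&(f[...,2]>f[...,0]*1.8)
    P=pts(s,m);T=P[(P[:,2]>48)&(P[:,2]<62)&(P[:,0]<680)&(P[:,0]>300)&(P[:,1]>-60)&(P[:,1]<260)]
    r=rect(T); print(cam,"c",np.round(r[0][0],1),r[1].round(1).tolist())
    return s
E
python3 - <<'E'
from h import *
s=binpose("side"); o=readout.get_obs(); print(o["eef_pos"],o["wrist_force"])
cv2.imwrite("pics/s2.png",cv2.resize(s["frame"][120:320,220:460,::-1],None,fx=3.3,fy=3,interpolation=2))
E
```

```text
side c [528.9 123.1] [[423.0, 200.3000030517578], [431.5, 35.400001525878906], [634.9000244140625, 45.900001525878906], [626.4000244140625, 210.6999969482422]]
[612.80512421 131.99269707  11.2747955 ] [-0.66687365 -0.71453613 -0.00542276]
```

View pics/s2.png

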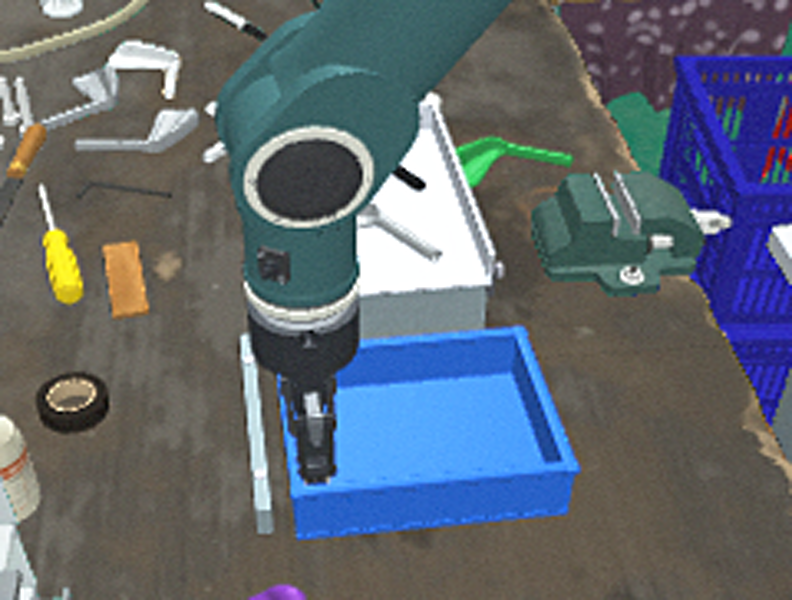

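The bin is now parallel to the guide, with a gap of about 16 mm left. I'll close the gap.

>>> step_arm([
  [[0, 0.004, 0], [0, 0, 0], 0],
  [[0, 0.008, 0], [0, 0, 0], 0],
  [[0, 0.011, 0], [0, 0, 0], 0],
  [[0, 0.013, 0], [0, 0, 0], 0],
  [[0, 0.015, 0], [0, 0, 0], 0],
])

```text
clock: 6.3
eef_pos: [626.8, 132.9, 11.3]
tcp_rot: [-0.0, 0.688, 0.726, -0.0]
wrist_force: [-2.9, -0.0, 0.2]
width: 85.6
```

>>> step_arm([
  [[0, 0.0015, 0], [0, 0, 0], 0],
  [[0, 0.0015, 0], [0, 0, 0], 0],
])

```text
clock: 6.55
eef_pos: [628.0, 132.9, 11.3]
tcp_rot: [-0.0, 0.688, 0.726, -0.0]
wrist_force: [-4.5, -0.9, 0.3]
width: 85.3
```

```bash
python3 - <<'E'
from h import *
s=binpose("side"); o=readout.get_obs(); print(o["eef_pos"],o["wrist_force"])
cv2.imwrite("pics/s3.png",cv2.resize(s["frame"][120:320,220:460,::-1],None,fx=3.3,fy=3,interpolation=2))
E
```

```text
side c [545.6 124. ] [[440.0, 200.5], [449.5, 35.900001525878906], [651.2999877929688, 47.5], [641.7999877929688, 212.10000610351562]]
[628.039884   132.90583351  11.28086469] [-4.27974315  0.29075221  1.70278325]
```

View pics/s3.png

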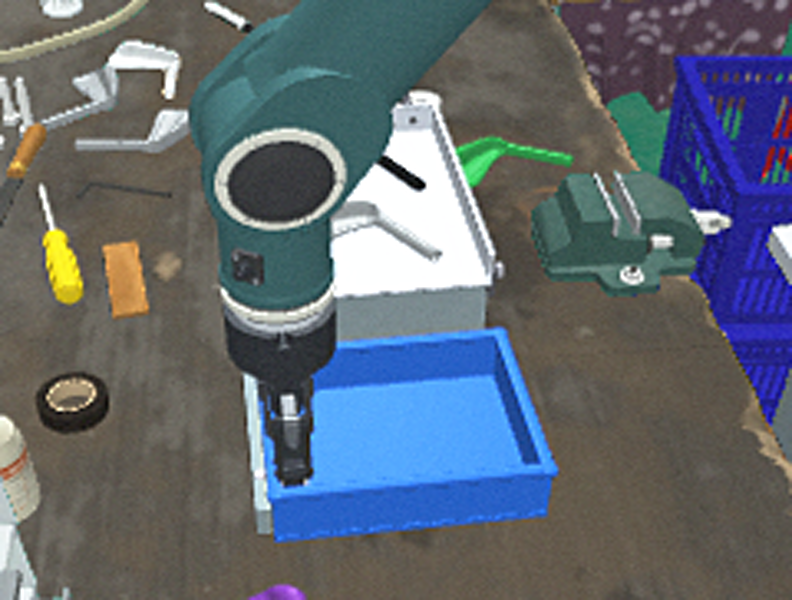

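>>> step_arm([
  [[0, 0.001, 0], [0, 0, 0], 0],
  [[0, 0.002, 0], [0, 0, 0], 0],
])

```text
clock: 6.85
eef_pos: [627.9, 133.0, 11.3]
tcp_rot: [-0.002, 0.688, 0.726, -0.002]
wrist_force: [-12.3, -0.9, 7.4]
width: 85.1
```

Force rose from 4 to 12 N with no further motion, so the bin is against the guide. I'll back off and lift out.

>>> step_arm([
  [[0, -0.014, 0], [0, 0, 0], 0],
  [[0, -0.014, 0], [0, 0, 0], 0],
  [[0, -0.014, -0.05], [0, 0, 0], 0],
  [[0, -0.014, -0.1], [0, 0, 0], 0],
  [[0, -0.014, -0.1], [0, 0, 0], 0],
])

```text
clock: 7.48
eef_pos: [620.5, 133.0, 116.4]
tcp_rot: [0.003, 0.688, 0.725, 0.005]
wrist_force: [0.1, 0.1, -0.4]
width: 85.5
```

```bash
cat >> h.py <<'E'
from scipy.spatial.transform import Rotation as R
O=np.array([550,-0.8,0]); a=np.deg2rad(93.05)
ex=np.array([np.cos(a),np.sin(a),0]); ey=np.array([-np.sin(a),np.cos(a),0])
def S(x,y,z=0): return O+x*ex+y*ey+[0,0,z]
def toS(p): d=np.array(p)-O; return np.array([d@ex,d@ey,d[2]])
def st():
    o=readout.get_obs(); M=R.from_quat(o["tcp_rot"][[1,2,3,0]]).as_matrix()
    print("t",o["clock"],"q",o["qpos"].round(2),"p",o["eef_pos"].round(1),"S",toS(o["eef_pos"]).round(1),"F",o["wrist_force"].round(1)); return o["eef_pos"],M
def go(target,p,M): print("shift mm",(M.T@(np.array(target)-p)).round(1))
E
python3 - <<'E'
from h import *
p,M=st(); print(M.round(3)); go(S(245,-2,110),p,M); binpose("wrist"); binpose("side")
E
```

```text
t 7.475 q [-0.4   0.57  0.18  1.75 -0.13  0.83  1.47] p [620.5 133.  116.4] S [129.8 -77.5 116.4] F [ 0.1  0.1 -0.4]
[[-0.053  0.999  0.011]
 [ 0.999  0.052  0.003]
 [ 0.002  0.011 -1.   ]]
shift mm [115.1 -75.6   5.8]
wrist c [569.9 124.8] [[487.70001220703125, 202.0], [496.1000061035156, 39.5], [652.0, 47.5], [643.5999755859375, 210.0]]
side c [545.5 123.8] [[439.5, 200.3000030517578], [448.1000061035156, 36.70000076293945], [651.4000244140625, 47.29999923706055], [642.7999877929688, 211.0]]
```

>>> step_arm([
  [[0.05, -0.03, 0], [0, 0, 10], 0],
  [[0.1, -0.06, 0], [0, 0, 20], 0],
  [[0.105, -0.076, 0], [0, 0, 30], 0],
  [[0.105, -0.076, 0], [0, 0, 40], 0],
  [[0.105, -0.076, 0], [0, 0, 50], 0],
  [[0.105, -0.076, 0], [0, 0, 60], 0],
  [[0.105, -0.076, 0], [0, 0, 70], 0],
  [[0.105, -0.076, 0], [0, 0, 80], 0],
  [[0.105, -0.076, 0], [0, 0, 90], 0],
  [[0.105, -0.076, 0], [0, 0, 90], 0],
  [[0.105, -0.076, 0.05], [0, 0, 90], 0],
  [[0.105, -0.076, 0.09], [0, 0, 90], 0],
  [[0.105, -0.076, 0.105], [0, 0, 90], 0],
  [[0.105, -0.076, 0.105], [0, 0, 90], 0],
])

```text
clock: 9.32
eef_pos: [534.6, 232.5, 5.5]
tcp_rot: [0.001, 1.0, 0.027, -0.001]
wrist_force: [0.8, -0.1, 0.7]
width: 85.2
```

```bash
python3 - <<'E'
from h import *
p,M=st(); print(M.round(3)); go(S(168,-2,11),p,M)
s=binpose("side")
cv2.imwrite("pics/s4.png",cv2.resize(s["frame"][120:320,220:460,::-1],None,fx=3.3,fy=3,interpolation=2))
E
```

```text
t 9.325 q [-0.81  0.71  0.46  1.91 -0.51  0.63  0.02] p [534.6 232.5   5.5] S [233.8   3.    5.5] F [ 0.8 -0.1  0.7]
[[ 0.999  0.054 -0.001]
 [ 0.054 -0.999 -0.001]
 [-0.001  0.001 -1.   ]]
shift mm [ 5.  65.8 -5.4]
side c [544.4 140. ] [[437.20001220703125, 234.10000610351562], [448.8999938964844, 34.20000076293945], [651.5, 46.0], [639.9000244140625, 245.89999389648438]]
```

View pics/s4.png

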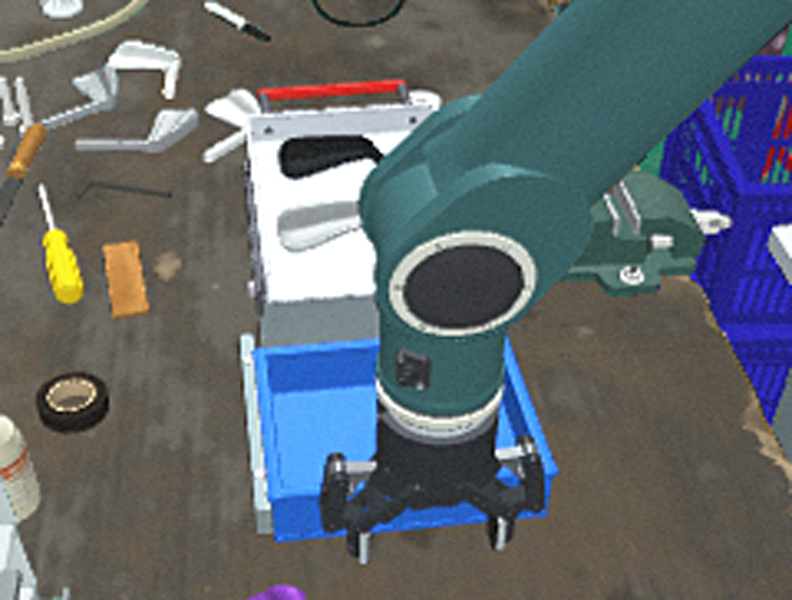

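The fingers sit just outside the bin's far wall (about pixels 360,540 and 500,535 in the crop). I'll push towards the panel.

>>> step_arm([
  [[0.005, 0.008, -0.005], [0, 0, 0], 0],
  [[0.005, 0.014, -0.005], [0, 0, 0], 0],
  [[0.005, 0.018, -0.005], [0, 0, 0], 0],
  [[0.005, 0.022, -0.005], [0, 0, 0], 0],
  [[0.005, 0.027, -0.005], [0, 0, 0], 0],
  [[0.005, 0.032, -0.005], [0, 0, 0], 0],
  [[0.005, 0.037, -0.005], [0, 0, 0], 0],
  [[0.005, 0.042, -0.005], [0, 0, 0], 0],
  [[0.005, 0.047, -0.005], [0, 0, 0], 0],
  [[0.005, 0.052, -0.005], [0, 0, 0], 0],
  [[0.005, 0.056, -0.005], [0, 0, 0], 0],
  [[0.005, 0.059, -0.005], [0, 0, 0], 0],
  [[0.005, 0.061, -0.005], [0, 0, 0], 0],
])

```text
clock: 11.0
eef_pos: [543.2, 172.3, 11.3]
tcp_rot: [-0.0, 1.0, 0.026, 0.0]
wrist_force: [0.2, 3.7, 4.3]
width: 85.6
```

>>> step_arm([
  [[0, 0.001, 0], [0, 0, 0], 0],
  [[0, 0.002, 0], [0, 0, 0], 0],
])

```text
clock: 11.25
eef_pos: [543.2, 170.6, 11.3]
tcp_rot: [-0.0, 1.0, 0.026, 0.0]
wrist_force: [-0.2, 4.7, 3.2]
width: 85.4
```

```bash
python3 - <<'E'
from h import *
p,M=st(); go(S(168,-2,11),p,M)
s=binpose("side")
cv2.imwrite("pics/s5.png",cv2.resize(s["frame"][120:320,220:460,::-1],None,fx=3.3,fy=3,interpolation=2))
E
```

```text
t 11.25 q [-0.71  0.69  0.45  1.95 -0.5   0.62  0.12] p [543.2 170.6  11.3] S [171.6  -2.3  11.3] F [-0.2  4.7  3.2]
shift mm [-0.3  3.6  0.3]
side c [547.5  88. ] [[441.1000061035156, 172.3000030517578], [451.70001220703125, -8.100000381469727], [653.9000244140625, 3.799999952316284], [643.2999877929688, 184.10000610351562]]
```

View pics/s5.png

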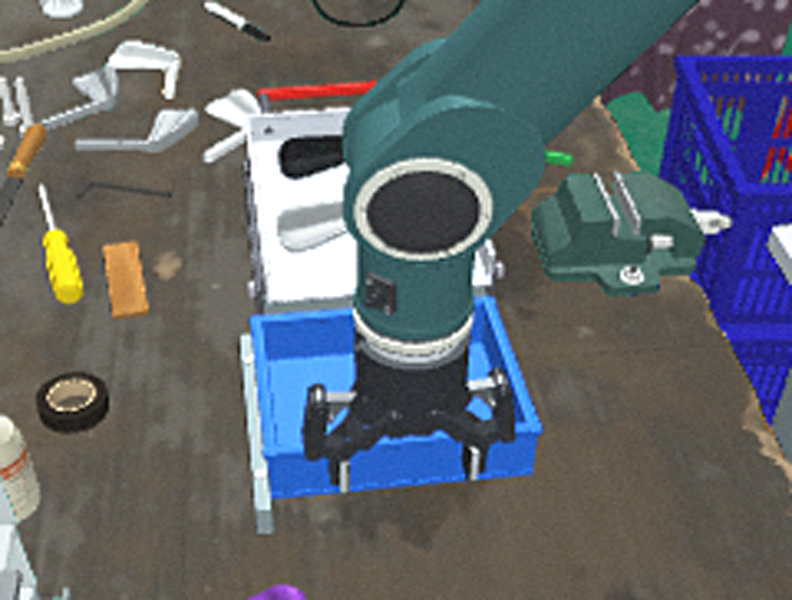

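A few mm are left to the panel. I'll go in small steps and watch the force.

>>> step_arm([
  [[0, 0.001, 0], [0, 0, 0], 0],
  [[0, 0.002, 0], [0, 0, 0], 0],
])

```text
clock: 11.55
eef_pos: [543.3, 168.5, 11.3]
tcp_rot: [0.0, 1.0, 0.026, 0.0]
wrist_force: [-0.3, 4.8, 3.0]
width: 85.1
```

>>> step_arm([
  [[0, 0.001, 0], [0, 0, 0], 0],
  [[0, 0.002, 0], [0, 0, 0], 0],
])

```text
clock: 11.8
eef_pos: [543.3, 167.5, 11.3]
tcp_rot: [-0.001, 1.0, 0.026, -0.0]
wrist_force: [-0.2, 7.4, 2.9]
width: 85.2
```

>>> step_arm([
  [[0, 0.001, 0], [0, 0, 0], 0],
  [[0, 0.001, 0], [0, 0, 0], 0],
])

```text
clock: 12.05
eef_pos: [543.3, 167.5, 11.3]
tcp_rot: [-0.001, 1.0, 0.027, -0.0]
wrist_force: [0.4, 9.2, 2.0]
width: 84.9
```

>>> step_arm([
  [[0, -0.02, 0], [0, 0, 0], 0],
  [[0, -0.04, 0], [0, 0, 0], 0],
  [[0, -0.06, -0.06], [0, 0, 0], 0],
  [[0, -0.08, -0.12], [0, 0, 0], 0],
  [[0, -0.1, -0.18], [0, 0, 0], 0],
  [[0, -0.1, -0.23], [0, 0, 0], 0],
  [[0, -0.1, -0.23], [0, 0, 0], 0],
])

```text
clock: 12.92
eef_pos: [540.1, 267.1, 245.5]
tcp_rot: [-0.002, 1.0, 0.027, 0.003]
wrist_force: [0.5, 0.3, -0.2]
width: 85.5
```

```bash
python3 - <<'E'
from h import *
p,M=st()
s=binpose("side")
cv2.imwrite("pics/s6.png",cv2.resize(s["frame"][180:310,270:440,::-1],None,fx=4.6,fy=4.6,interpolation=2))
s=binpose("wrist"); cv2.imwrite("pics/w6.png",s["frame"][:,:,::-1])
binpose("scene")
E
```

```text
t 12.925 q [-1.01  0.41  0.65  1.75 -0.28  1.07 -0.21] p [540.1 267.1 245.5] S [268.   -4.4 245.5] F [ 0.5  0.3 -0.2]
side c [547.8  79.3] [[442.0, 155.89999389648438], [451.29998779296875, -8.699999809265137], [653.7000122070312, 2.799999952316284], [644.2999877929688, 167.39999389648438]]
wrist c [547.5 101.7] [[443.0, 155.1999969482422], [449.6000061035156, 36.900001525878906], [652.0, 48.20000076293945], [645.4000244140625, 166.5]]
scene c [546.7  76. ] [[440.70001220703125, 158.3000030517578], [446.70001220703125, -13.399999618530273], [652.5999755859375, -6.300000190734863], [646.5999755859375, 165.39999389648438]]
```

View pics/s6.png

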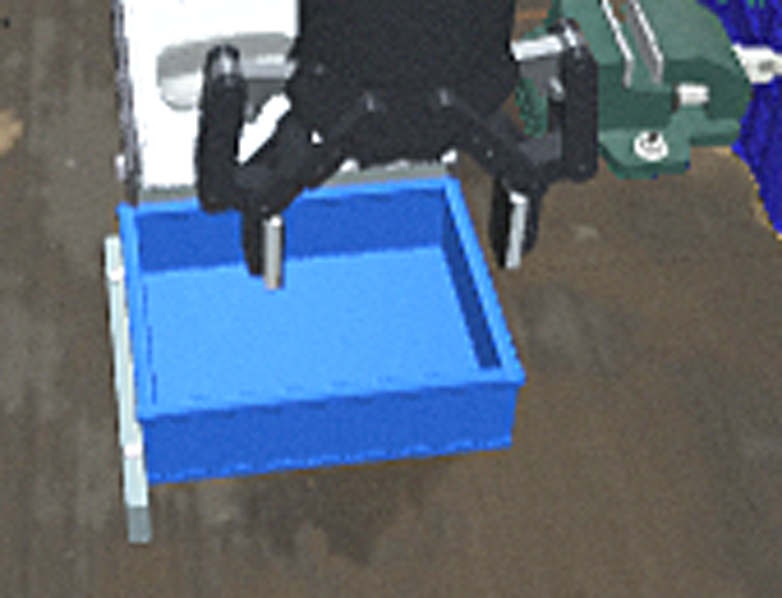

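View pics/w6.png

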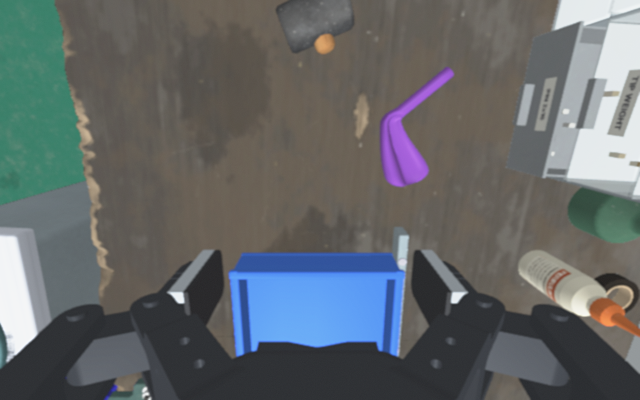

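The side view shows the bin tight in the corner. Its centre is (547.8, 79.3) against home (547.8, 78.2), with yaw matching. Next I go above the handle.

```bash
python3 - <<'E'
from h import *
p,M=st(); print(M.round(3)); h=S(-285,0,113);print(h); go(h+[0,0,120],p,M)
E
```

```text
t 13.075 q [-1.01  0.42  0.65  1.76 -0.28  1.07 -0.21] p [537.2 265.5 240.1] S [266.6  -1.4 240.1] F [ 0.  -0.  -0.8]
[[ 0.999  0.053 -0.002]
 [ 0.053 -0.999 -0.001]
 [-0.002  0.001 -1.   ]]
[ 565.16411039 -285.39629259  113.        ]
shift mm [ -1.3 551.6   7.8]
```

>>> step_arm([
  [[0, 0.05, 0], [0, 0, 8], 0],
  [[0, 0.1, 0], [0, 0, 16], 0],
  [[0, 0.15, 0], [0, 0, 24], 0],
  [[0, 0.2, 0], [0, 0, 32], 0],
  [[0, 0.25, 0], [0, 0, 40], 0],
  [[0, 0.3, 0], [0, 0, 48], 0],
  [[0, 0.35, 0], [0, 0, 56], 0],
  [[0, 0.4, 0], [0, 0, 64], 0],
  [[0, 0.45, 0], [0, 0, 72], 0],
  [[0, 0.5, 0], [0, 0, 80], 0],
  [[0, 0.54, 0], [0, 0, 88], 0],
  [[0, 0.552, 0], [0, 0, 90], 0],
  [[0, 0.552, 0], [0, 0, 90], 0],
  [[0, 0.552, 0], [0, 0, 90], 0],
  [[0, 0.552, 0], [0, 0, 90], 0],
])

```text
clock: 14.95
eef_pos: [567.8, -284.1, 241.1]
tcp_rot: [-0.0, 0.726, -0.687, -0.0]
wrist_force: [0.4, 0.2, -0.3]
width: 85.7
```

```bash
python3 - <<'E'
from h import *
p,M=st(); print(M.round(3)); h=S(-285,0,113);print(h); go(h+[0,0,-19],p,M)
for cam in ["wrist","scene"]:
    s=imaging.snapshot(cam);cv2.imwrite(f"pics/{cam}7.png",s["frame"][:,:,::-1])
    f=s["frame"].astype(int);red=(f[...,0]>110)&(f[...,1]<70)&(f[...,2]<70)
    P=pts(s,red); P=P[(P[:,2]>95)&(P[:,2]<135)&(P[:,0]>450)&(P[:,0]<680)&(abs(P[:,1]+285)<40)]
    if len(P)>5: print(cam,len(P),rect(P)[0],rect(P)[1].round(1).tolist(),np.percentile(P[:,2],[5,50,97]))
E
```

```text
t 14.95 q [-0.29  0.62  1.04  1.68 -0.57  1.18 -0.62] p [ 567.8 -284.1  241.1] S [-283.9   -2.7  241.1] F [ 0.4  0.2 -0.3]
[[ 0.056 -0.998  0.   ]
 [-0.998 -0.056  0.001]
 [-0.001 -0.    -1.   ]]
[ 565.16411039 -285.39629259  113.        ]
shift mm [  1.3   2.7 147.1]
wrist 944 ((567.8585205078125, -282.67169189453125), (143.30288696289062, 8.803055763244629), 1.5674549341201782) [[496.1000061035156, -280.20001220703125], [496.3999938964844, -289.0], [639.5999755859375, -285.1000061035156], [639.4000244140625, -276.29998779296875]] [114.10977084 117.92630078 119.78122224]
scene 155 ((564.8544311523438, -288.8609619140625), (146.67640686035156, 16.737281799316406), 5.798263072967529) [[491.0, -287.8999938964844], [492.70001220703125, -304.6000061035156], [638.7000122070312, -289.79998779296875], [637.0, -273.1000061035156]] [111.57206271 116.98886244 120.67664289]
```

View pics/wrist7.png

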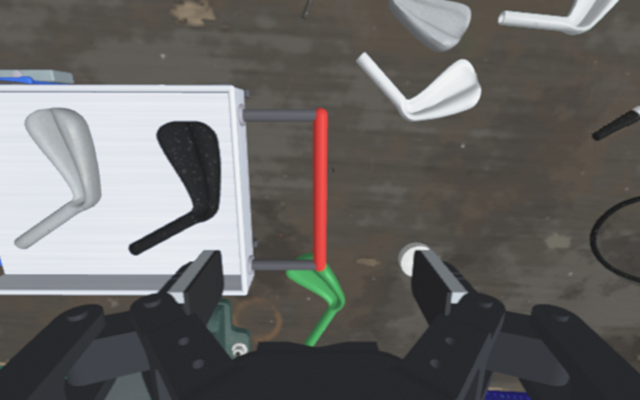

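View pics/scene7.png

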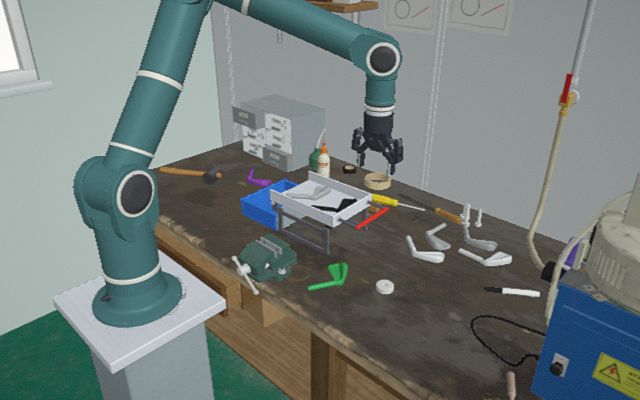

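The wrist view shows the red bar (pixel column 321, rows 112–265) and the tray's rear wall at column 240. The open fingers would come close to the wall, so I'll half-close them before going down.

>>> step_arm([
  [[0.0, 0, 0.03], [0, 0, 0], 0.55],
  [[0.0, 0, 0.06], [0, 0, 0], 0.55],
  [[0.0, 0, 0.06], [0, 0, 0], 0.55],
  [[0.0, 0, 0.06], [0, 0, 0], 0.55],
])

```text
clock: 15.55
eef_pos: [567.9, -286.2, 182.5]
tcp_rot: [-0.0, 0.726, -0.688, 0.001]
wrist_force: [-0.5, 0.6, 0.3]
width: 38.3
```

```bash
python3 - <<'E'
from h import *
p,M=st(); go([567,-284,94],p,M)
for cam in ["wrist"]:
    s=imaging.snapshot(cam);cv2.imwrite(f"pics/{cam}8.png",s["frame"][:,:,::-1])
    f=s["frame"].astype(int);red=(f[...,0]>110)&(f[...,1]<70)&(f[...,2]<70)
    P=pts(s,red); P=P[(P[:,2]>95)&(P[:,2]<135)&(P[:,0]>450)&(P[:,0]<680)&(abs(P[:,1]+285)<40)]
    if len(P)>5: print(cam,len(P),rect(P)[0],rect(P)[1].round(1).tolist(),np.percentile(P[:,2],[5,50,97]))
E
```

```text
t 15.55 q [-0.26  0.68  0.99  1.73 -0.63  1.09 -0.58] p [ 567.9 -286.2  182.5] S [-285.9   -2.6  182.5] F [-0.5  0.6  0.3]
shift mm [-2.3  0.9 88.5]
wrist 1505 ((568.1298828125, -285.2196044921875), (143.6371307373047, 11.501677513122559), 2.991462230682373) [[496.1000061035156, -283.20001220703125], [496.70001220703125, -294.70001220703125], [640.2000122070312, -287.20001220703125], [639.5999755859375, -275.70001220703125]] [114.83156049 118.14883748 119.91961926]
```

View pics/wrist8.png

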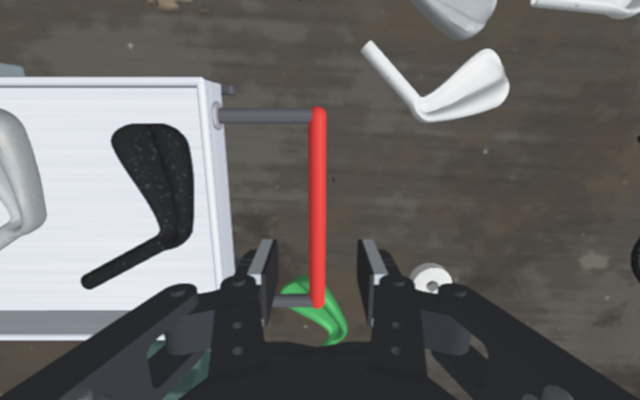

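The bar is centred between the half-closed fingers (column 318), so I'll go down and close on it.

>>> step_arm([
  [[-0.001, 0, 0.04], [0, 0, 0], 0.55],
  [[-0.001, 0, 0.07], [0, 0, 0], 0.55],
  [[-0.001, 0, 0.088], [0, 0, 0], 0.55],
  [[-0.001, 0, 0.088], [0, 0, 0], 0.55],
  [[-0.001, 0, 0.088], [0, 0, 0], 1],
  [[-0.001, 0, 0.088], [0, 0, 0], 1],
  [[-0.001, 0, 0.088], [0, 0, 0], 1],
  [[-0.001, 0, 0.088], [0, 0, 0], 1],
  [[-0.001, 0, 0.088], [0, 0, 0], 1],
])

```text
clock: 16.73
eef_pos: [568.1, -285.9, 94.9]
tcp_rot: [-0.0, 0.725, -0.688, 0.001]
wrist_force: [-0.4, -0.9, 6.6]
width: 10.1
```

```bash
python3 - <<'E'
from h import *
p,M=st(); print(M.round(3))
# hand path: rotate grasp about hinge by th, hand pitch k*th
hin=S(10,0,95); g=p-M[:,2]*19
print("grasp S",toS(g))
r0=toS(g)-np.array([10,0,95])
for k in (0,0.5):
  for th in np.arange(0,1.0,0.1):
    x=r0[0]*np.cos(th)+r0[2]*np.sin(th); z=-r0[0]*np.sin(th)+r0[2]*np.cos(th)
    gp=S(10+x,r0[1],95+z); Mr=R.from_rotvec(ey*th*k).as_matrix()@M
    t=gp+Mr[:,2]*19
    print(k,round(th,1),(M.T@(t-p)).round(1),np.rad2deg(R.from_matrix(M.T@Mr).as_rotvec()).round(1))
E
```

```text
t 16.725 q [-0.2   0.78  0.9   1.78 -0.73  0.95 -0.51] p [ 568.1 -285.9   94.9] S [-285.7   -2.9   94.9] F [-0.4 -0.9  6.6]
[[ 0.053 -0.999  0.003]
 [-0.999 -0.053 -0.002]
 [ 0.002 -0.003 -1.   ]]
grasp S [-285.62515579   -2.83707588  113.86912708]
0 0.0 [0. 0. 0.] [0. 0. 0.]
0 0.1 [ -3.3  -0.1 -29.4] [0. 0. 0.]
0 0.2 [ -9.5  -0.1 -58.4] [0. 0. 0.]
0 0.3 [-18.6  -0.2 -86.6] [0. 0. 0.]
0 0.4 [ -30.5   -0.3 -113.7] [0. 0. 0.]
0 0.5 [ -45.    -0.3 -139.5] [0. 0. 0.]
0 0.6 [ -62.    -0.4 -163.7] [0. 0. 0.]
0 0.7 [ -81.4   -0.4 -186.1] [0. 0. 0.]
0 0.8 [-102.9   -0.5 -206.5] [0. 0. 0.]
0 0.9 [-126.3   -0.5 -224.6] [0. 0. 0.]
0.5 0.0 [0. 0. 0.] [0. 0. 0.]
0.5 0.1 [ -2.4  -0.1 -29.4] [ 0.   2.9 -0. ]
0.5 0.2 [ -7.6  -0.1 -58.5] [ 0.   5.7 -0. ]
0.5 0.3 [-15.8  -0.2 -86.8] [ 0.   8.6 -0. ]
0.5 0.4 [ -26.7   -0.3 -114.1] [ 0.  11.5 -0. ]
0.5 0.5 [ -40.3   -0.3 -140.1] [ 0.  14.3 -0. ]
0.5 0.6 [ -56.4   -0.4 -164.6] [ 0.  17.2 -0. ]
0.5 0.7 [ -74.9   -0.4 -187.3] [ 0.  20.1 -0.1]
0.5 0.8 [ -95.5   -0.5 -208. ] [ 0.  22.9 -0.1]
0.5 0.9 [-118.    -0.5 -226.5] [ 0.  25.8 -0.1]
```

>>> step_arm([
  [[-0.0008, 0, -0.01], [0, 1, 0], 1],
  [[-0.0016, 0, -0.02], [0, 2, 0], 1],
  [[-0.0024, 0, -0.0294], [0, 2.9, 0], 1],
  [[-0.005, 0, -0.044], [0, 4.3, 0], 1],
  [[-0.0076, 0, -0.0585], [0, 5.7, 0], 1],
])

```text
clock: 17.35
eef_pos: [567.6, -278.6, 152.7]
tcp_rot: [0.035, 0.724, -0.687, 0.038]
wrist_force: [3.0, -4.2, -3.5]
width: 9.9
```

```bash
python3 - <<'E'
from h import *
p,M=st(); print(toS(p-M[:,2]*19), readout.get_obs()["width"])
s=imaging.snapshot("side")
cv2.imwrite("pics/s9.png",cv2.resize(s["frame"][100:300,220:460,::-1],None,fx=3.3,fy=3,interpolation=2))
E
```

```text
t 17.35 q [-0.34  0.71  1.02  1.8  -0.63  0.95 -0.61] p [ 567.6 -278.6  152.7] S [-278.3   -2.8  152.7] F [ 3.  -4.2 -3.5]
[-276.33240776   -2.76098463  171.56128703] 9.874574408737084
```

View pics/s9.png

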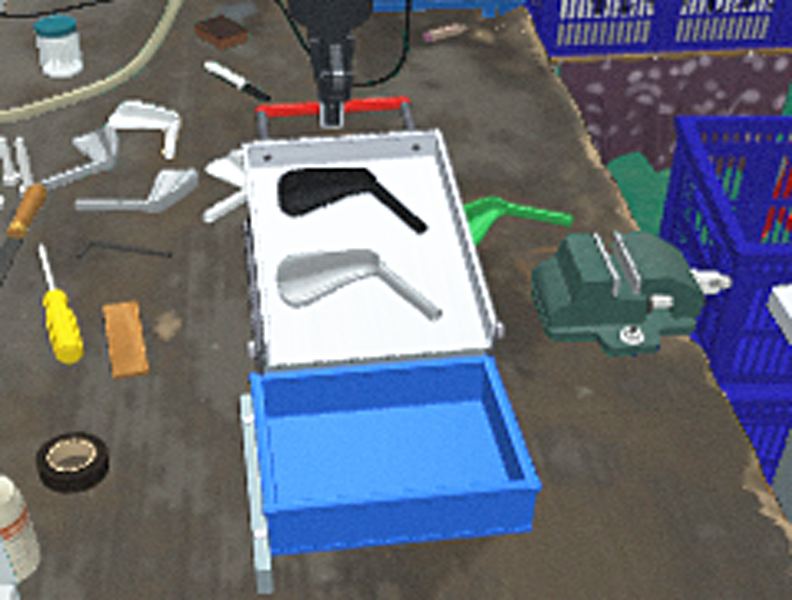

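The tray is rising with the grip (handle at 335,105 in the crop). I'll work out the next stage.

```bash
cat >> h.py <<'E'
def arc(ths,th0,k=0.5):
    p,M=st(); r0=toS(p-M[:,2]*19)-np.array([10,0,95])
    print("angle now",np.arctan2(r0[2],-r0[0])-np.arctan2(18,295), "rad", np.hypot(r0[0],r0[2]))
    for th in ths:
        d=th-th0
        x=r0[0]*np.cos(d)+r0[2]*np.sin(d); z=-r0[0]*np.sin(d)+r0[2]*np.cos(d)
        Mr=R.from_rotvec(ey*d*k).as_matrix()@M
        t=S(10+x,r0[1],95+z)+Mr[:,2]*19
        print(round(th,3),(M.T@(t-p)).round(1),np.rad2deg(R.from_matrix(M.T@Mr).as_rotvec()).round(1))
E
python3 - <<'E'
from h import *
arc(np.arange(.25,1.05,.05),0.205)
E
```

```text
t 17.4 q [-0.35  0.71  1.02  1.8  -0.63  0.95 -0.61] p [ 567.6 -278.2  154. ] S [-277.9   -2.8  154. ] F [ 1.1 -6.  -0.4]
angle now 0.20518894698763676 rad 296.3656585625714
0.25 [ -2.   -0.  -13.1] [-0.   1.3 -0. ]
0.3 [ -4.9  -0.1 -27.6] [-0.   2.7 -0. ]
0.35 [ -8.6  -0.1 -41.8] [-0.   4.2 -0. ]
0.4 [-12.9  -0.1 -55.9] [-0.   5.6 -0. ]
0.45 [-18.   -0.1 -69.7] [-0.  7. -0.]
0.5 [-23.7  -0.2 -83.2] [-0.   8.5 -0. ]
0.55 [-30.1  -0.2 -96.4] [-0.   9.9 -0. ]
0.6 [ -37.2   -0.2 -109.2] [-0.  11.3 -0. ]
0.65 [ -44.8   -0.2 -121.7] [-0.  12.7 -0. ]
0.7 [ -53.1   -0.3 -133.8] [-0.  14.2 -0. ]
0.75 [ -62.    -0.3 -145.4] [-0.  15.6 -0. ]
0.8 [ -71.5   -0.3 -156.6] [-0. 17. -0.]
0.85 [ -81.5   -0.3 -167.2] [-0.  18.5 -0. ]
0.9 [ -92.    -0.4 -177.4] [-0.  19.9 -0. ]
0.95 [-102.9   -0.4 -187. ] [-0.  21.3 -0. ]
1.0 [-114.4   -0.4 -196. ] [-0.  22.8 -0. ]
```

>>> step_arm([
  [[-0.002, 0, -0.0131], [0, 1.3, 0], 1],
  [[-0.0049, 0, -0.0276], [0, 2.7, 0], 1],
  [[-0.0086, 0, -0.0418], [0, 4.2, 0], 1],
  [[-0.0129, 0, -0.0559], [0, 5.6, 0], 1],
  [[-0.0146, 0, -0.0605], [0, 6.1, 0], 1],
  [[-0.0163, 0, -0.0651], [0, 6.5, 0], 1],
  [[-0.018, 0, -0.0697], [0, 7, 0], 1],
  [[-0.0199, 0, -0.0742], [0, 7.5, 0], 1],
  [[-0.0218, 0, -0.0787], [0, 8, 0], 1],
  [[-0.0237, 0, -0.0832], [0, 8.5, 0], 1],
  [[-0.0258, 0, -0.0876], [0, 9, 0], 1],
  [[-0.028, 0, -0.092], [0, 9.4, 0], 1],
  [[-0.0301, 0, -0.0964], [0, 9.9, 0], 1],
  [[-0.0325, 0, -0.1007], [0, 10.4, 0], 1],
  [[-0.0348, 0, -0.105], [0, 10.8, 0], 1],
  [[-0.0372, 0, -0.1092], [0, 11.3, 0], 1],
  [[-0.0372, 0, -0.1092], [0, 11.3, 0], 1],
])

```text
clock: 19.52
eef_pos: [565.1, -231.1, 258.0]
tcp_rot: [0.102, 0.717, -0.68, 0.109]
wrist_force: [2.6, -5.3, 0.7]
width: 9.9
```

```bash
python3 - <<'E'
from h import *
arc(np.arange(.6,1.06,.05),0.6)
s=imaging.snapshot("side")
cv2.imwrite("pics/s10.png",cv2.resize(s["frame"][80:300,220:460,::-1],None,fx=3,fy=2.7,interpolation=2))
E
```

```text
t 19.525 q [-0.71  0.63  1.29  1.83 -0.42  0.98 -0.84] p [ 565.1 -231.1  258. ] S [-230.8   -2.8  258. ] F [ 2.6 -5.3  0.7]
angle now 0.5953997419070234 rad 296.8766103035277
0.6 [0. 0. 0.] [0. 0. 0.]
0.65 [ -5.   -0.  -13.8] [ 0.   1.4 -0. ]
0.7 [-10.8  -0.1 -27.3] [ 0.   2.9 -0. ]
0.75 [-17.2  -0.1 -40.5] [ 0.   4.3 -0. ]
0.8 [-24.2  -0.1 -53.3] [ 0.   5.7 -0. ]
0.85 [-31.9  -0.1 -65.8] [ 0.   7.2 -0. ]
0.9 [-40.2  -0.1 -77.8] [ 0.   8.6 -0. ]
0.95 [-49.   -0.2 -89.4] [ 0. 10. -0.]
1.0 [ -58.5   -0.2 -100.6] [ 0.  11.5 -0. ]
1.05 [ -68.4   -0.2 -111.2] [ 0.  12.9 -0. ]
```

View pics/s10.png

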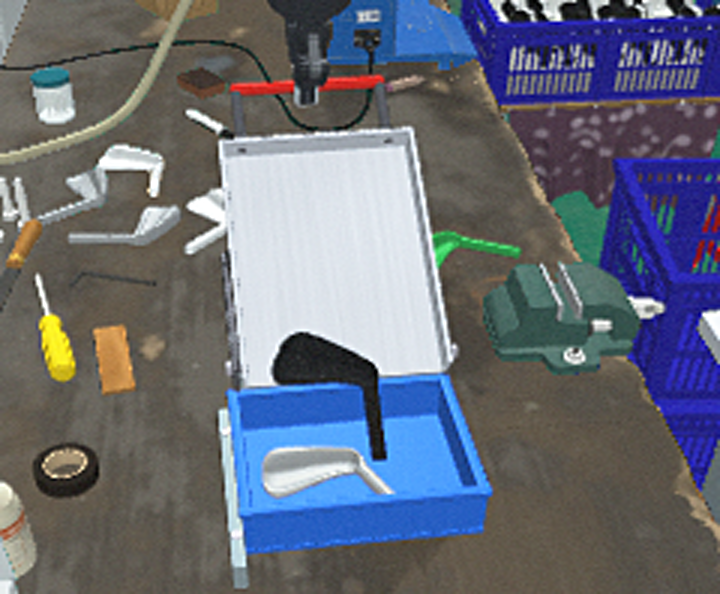

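The grey head is in the bin (325,470) and the black one is sliding over the lip (330,370). I'll raise the tray a little more.

>>> step_arm([
  [[-0.0025, 0, -0.0069], [0, 0.7, 0], 1],
  [[-0.005, 0, -0.0138], [0, 1.4, 0], 1],
  [[-0.005, 0, -0.0138], [0, 1.4, 0], 1],
  [[-0.005, 0, -0.0138], [0, 1.4, 0], 1],
])

```text
clock: 20.08
eef_pos: [564.6, -222.3, 269.8]
tcp_rot: [0.11, 0.716, -0.679, 0.118]
wrist_force: [2.2, -5.5, 2.7]
width: 9.4
```

```bash
python3 - <<'E'
from h import *
arc(np.arange(.65,1.06,.05),0.65)
s=imaging.snapshot("side")
cv2.imwrite("pics/s11.png",cv2.resize(s["frame"][80:300,220:460,::-1],None,fx=3,fy=2.7,interpolation=2))
E
```

```text
t 20.075 q [-0.76  0.63  1.32  1.83 -0.39  0.99 -0.87] p [ 564.6 -222.3  269.8] S [-222.    -2.8  269.8] F [ 2.2 -5.5  2.7]
angle now 0.6455072059608125 rad 297.0152043336632
0.65 [-0. -0. -0.] [0. 0. 0.]
0.7 [ -5.4  -0.  -13.6] [ 0.   1.4 -0. ]
0.75 [-11.5  -0.1 -27. ] [ 0.   2.9 -0. ]
0.8 [-18.2  -0.1 -40. ] [ 0.   4.3 -0. ]
0.85 [-25.6  -0.1 -52.6] [ 0.   5.7 -0. ]
0.9 [-33.6  -0.1 -64.9] [ 0.   7.2 -0. ]
0.95 [-42.2  -0.1 -76.7] [ 0.   8.6 -0. ]
1.0 [-51.4  -0.2 -88.1] [ 0. 10. -0.]
1.05 [-61.1  -0.2 -99. ] [ 0.  11.5 -0. ]
```

View pics/s11.png

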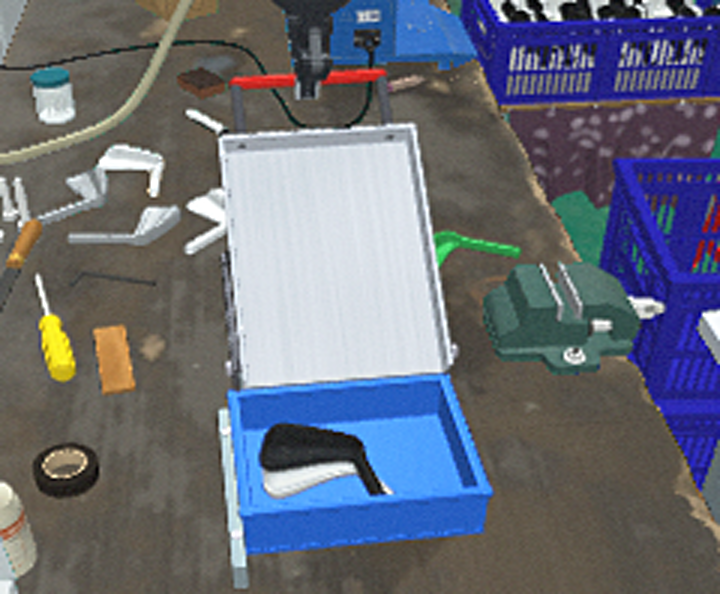

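Both heads lie in the bin (320,460) and the tray is empty. I'll ease it down.

```bash
python3 - <<'E'
from h import *
arc(np.arange(.6,-.01,-.05),0.6455)
binpose("side"); 
E
```

```text
t 20.125 q [-0.76  0.63  1.32  1.83 -0.39  0.99 -0.87] p [ 564.6 -222.3  269.8] S [-222.    -2.8  269.8] F [ 2.8 -5.3  2.6]
angle now 0.6454225395548753 rad 296.9927261849858
0.6 [ 4.3  0.  12.6] [-0.  -1.3  0. ]
0.55 [ 8.4  0.1 26.8] [-0.  -2.7  0. ]
0.5 [11.8  0.1 41.1] [-0.  -4.2  0. ]
0.45 [14.4  0.1 55.5] [-0.  -5.6  0. ]
0.4 [16.3  0.2 70.2] [-0. -7.  0.]
0.35 [17.5  0.2 84.8] [-0.  -8.5  0. ]
0.3 [18.   0.2 99.6] [-0.  -9.9  0. ]
0.25 [ 17.7   0.3 114.3] [ -0.  -11.3   0. ]
0.2 [ 16.6   0.3 129.1] [ -0.  -12.8   0. ]
0.15 [ 14.9   0.3 143.8] [ -0.  -14.2   0. ]
0.1 [ 12.4   0.4 158.3] [ -0.  -15.6   0. ]
0.05 [  9.1   0.4 172.8] [ -0.  -17.1   0. ]
-0.0 [  5.2   0.5 187.1] [ -0.  -18.5   0. ]
side c [548.   80.1] [[442.3999938964844, 157.39999389648438], [451.3999938964844, -8.199999809265137], [653.7000122070312, 2.799999952316284], [644.7000122070312, 168.39999389648438]]
```

>>> step_arm([
  [[0.0022, 0, 0.0063], [0, -0.7, 0], 1],
  [[0.0043, 0, 0.0126], [0, -1.3, 0], 1],
  [[0.0084, 0, 0.0268], [0, -2.7, 0], 1],
  [[0.0118, 0, 0.0411], [0, -4.2, 0], 1],
  [[0.0144, 0, 0.0555], [0, -5.6, 0], 1],
  [[0.0163, 0, 0.0702], [0, -7, 0], 1],
  [[0.0175, 0, 0.0848], [0, -8.5, 0], 1],
  [[0.018, 0, 0.0996], [0, -9.9, 0], 1],
  [[0.0177, 0, 0.1143], [0, -11.3, 0], 1],
  [[0.0166, 0, 0.1291], [0, -12.8, 0], 1],
  [[0.0158, 0, 0.1365], [0, -13.5, 0], 1],
  [[0.0149, 0, 0.1438], [0, -14.2, 0], 1],
  [[0.0137, 0, 0.151], [0, -14.9, 0], 1],
  [[0.0124, 0, 0.1583], [0, -15.6, 0], 1],
  [[0.0113, 0, 0.1632], [0, -16.1, 0], 1],
  [[0.0102, 0, 0.168], [0, -16.6, 0], 1],
  [[0.0091, 0, 0.1728], [0, -17.1, 0], 1],
  [[0.0091, 0, 0.1728], [0, -17.1, 0], 1],
])

```text
clock: 22.42
eef_pos: [568.0, -285.2, 107.6]
tcp_rot: [0.008, 0.725, -0.689, 0.01]
wrist_force: [3.1, -5.6, -0.5]
width: 10.0
```

```bash
python3 - <<'E'
from h import *
arc(np.arange(.05,-.03,-.01),0.05)
E
```

```text
t 22.425 q [-0.23  0.76  0.92  1.79 -0.71  0.95 -0.54] p [ 568.  -285.2  107.6] S [-285.    -2.8  107.6] F [ 3.1 -5.6 -0.5]
angle now 0.04595373065058548 rad 296.21203812737366
0.05 [ 0. -0. -0.] [0. 0. 0.]
0.04 [0.1 0.  3. ] [-0.  -0.3  0. ]
0.03 [0.2 0.  5.9] [-0.  -0.6  0. ]
0.02 [0.3 0.  8.9] [-0.  -0.9  0. ]
0.01 [ 0.4  0.  11.8] [-0.  -1.1  0. ]
-0.0 [ 0.4  0.  14.8] [-0.  -1.4  0. ]
-0.01 [ 0.4  0.  17.7] [-0.  -1.7  0. ]
-0.02 [ 0.3  0.  20.7] [-0. -2.  0.]
```

>>> step_arm([
  [[0.0001, 0, 0.003], [0, -0.3, 0], 1],
  [[0.0002, 0, 0.006], [0, -0.6, 0], 1],
  [[0.0003, 0, 0.009], [0, -0.9, 0], 1],
  [[0.0004, 0, 0.0115], [0, -1.1, 0], 1],
  [[0.0004, 0, 0.0128], [0, -1.2, 0], 1],
  [[0.0004, 0, 0.0135], [0, -1.2, 0], 1],
  [[0.0004, 0, 0.0135], [0, -1.2, 0], 1],
])

```text
clock: 23.3
eef_pos: [568.0, -285.8, 95.3]
tcp_rot: [0.0, 0.725, -0.689, 0.002]
wrist_force: [0.9, -4.3, 5.9]
width: 9.7
```

```bash
python3 - <<'E'
from h import *
arc([0],0)
E
```

```text
t 23.3 q [-0.2   0.77  0.89  1.78 -0.73  0.95 -0.52] p [ 568.  -285.8   95.3] S [-285.6   -2.9   95.3] F [ 0.9 -4.3  5.9]
angle now 0.0041631604687282706 rad 296.1325018119516
0 [0. 0. 0.] [0. 0. 0.]
```

The tray is on its rest: height and force match the first grasp. I'll open halfway, which clears the rear wall, and retreat up.

>>> step_arm([
  [[0, 0, 0], [0, 0, 0], 0.55],
  [[0, 0, 0], [0, 0, 0], 0.55],
  [[0, 0, 0], [0, 0, 0], 0.55],
  [[0, 0, 0], [0, 0, 0], 0.55],
  [[0, 0, -0.03], [0, 0, 0], 0.55],
  [[0, 0, -0.08], [0, 0, 0], 0.55],
  [[0, 0, -0.14], [0, 0, 0], 0.55],
  [[0, 0, -0.2], [0, 0, 0], 0.55],
  [[0, 0, -0.2], [0, 0, 0], 0.55],
  [[0, 0, -0.2], [0, 0, 0], 0.55],
])

```text
clock: 24.55
eef_pos: [567.0, -283.6, 293.4]
tcp_rot: [0.0, 0.726, -0.688, 0.0]
wrist_force: [0.6, 0.3, -0.6]
width: 38.7
```

```bash
python3 - <<'E'
from h import *
p,M=st()
s=binpose("side");cv2.imwrite("pics/s12.png",cv2.resize(s["frame"][100:300,220:460,::-1],None,fx=3.3,fy=3,interpolation=2))
c=binpose("scene");cv2.imwrite("pics/c12.png",cv2.resize(c["frame"][150:310,190:430,::-1],None,fx=3.3,fy=3.3,interpolation=2))
for n,x in (("side",s),("scene",c)):
    Q=pts(x,np.ones((400,640),bool)); r=Q[(Q[:,0]>480)&(Q[:,0]<620)&(Q[:,1]>-200)&(Q[:,1]<10)&(Q[:,2]>85)&(Q[:,2]<115)]
    A=np.c_[r[:,:2],np.ones(len(r))]; print(n,np.linalg.lstsq(A,r[:,2],rcond=None)[0].round(4),r[:,2].mean())
    for l in("head_black","head_grey"):
        for q in spotter.silhouettes(l,n)[:2]:
            P=pts(x,q["pixels"])
            if len(P)>5: print(n,l,round(q["conf"],2),np.median(P,0).round(),np.percentile(P,2,0).round(),np.percentile(P,98,0).round())
E
```

```text
t 24.55 q [-0.32  0.56  1.08  1.63 -0.52  1.27 -0.66] p [ 567.  -283.6  293.4] S [-283.3   -2.   293.4] F [ 0.6  0.3 -0.6]
side c [548.   79.7] [[442.29998779296875, 157.5], [451.70001220703125, -9.5], [653.7999877929688, 1.7999999523162842], [644.4000244140625, 168.8000030517578]]
scene c [547.7  80.5] [[435.8999938964844, 153.60000610351562], [451.0, -11.699999809265137], [659.5, 7.300000190734863], [644.4000244140625, 172.60000610351562]]
side [-2.00000e-04  1.00000e-03  9.82307e+01] 98.0260850372813
side head_black 0.62 [579.  63.  29.] [530.  41.  10.] [622. 125.  41.]
side head_grey 0.8 [593.  82.  10.] [549.  65.   6.] [624. 104.  13.]
side head_grey 0.78 [ 397. -299.    6.] [ 323. -325.   -2.] [ 431. -258.   17.]
scene [-8.00000e-04 -5.00000e-04  9.95377e+01] 99.13565712717563
scene head_black 0.74 [ 537. -113.  100.] [ 456. -289.    2.] [649.  21. 131.]
scene head_grey 0.72 [627. 290.  10.] [608. 253.  -1.] [668. 371.  19.]
scene head_grey 0.56 [516. 110.  17.] [507.  92.   8.] [526. 128.  23.]
```

View pics/s12.png

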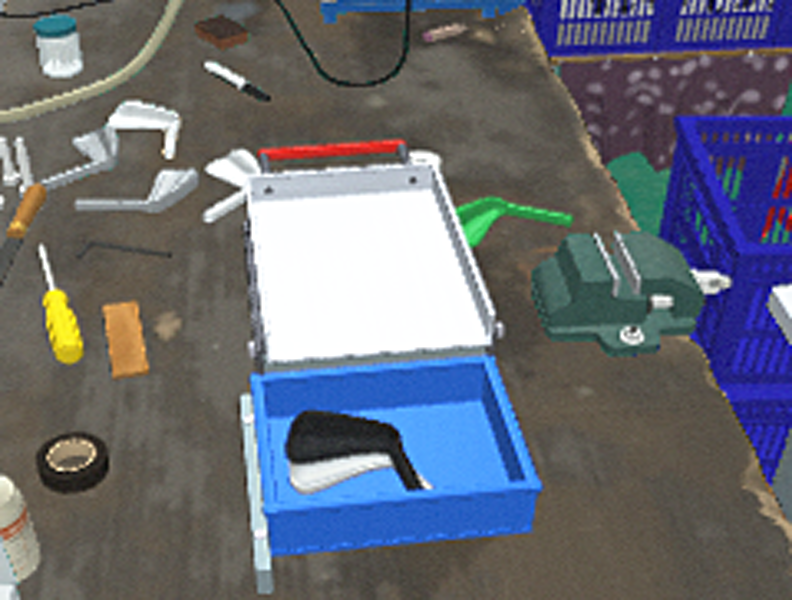

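View pics/c12.png

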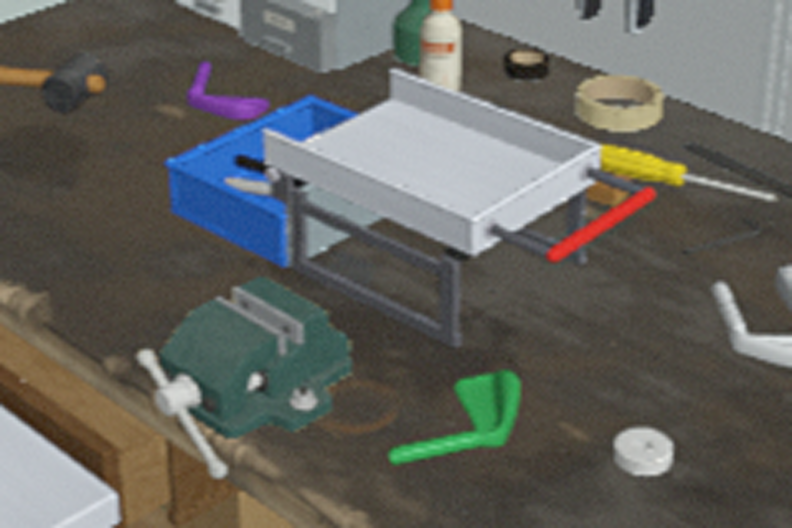

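The side view shows both heads in the bin (355,450), with the tray level, empty and released. One last check: how snug the bin is now, from its outer wall faces.

```bash
python3 - <<'E'
from h import *
for i in range(3):
    s=imaging.snapshot("side"); f=s["frame"].astype(int); m=(f[...,2]>90)&(f[...,2]>f[...,0]*1.8)
    P=np.array([toS(p) for p in pts(s,m)])
    w=P[(P[:,2]>8)&(P[:,2]<48)&(P[:,0]>150)&(P[:,0]<190)&(abs(P[:,1])<85)]
    print("far face xs",len(w),np.median(w[:,0]).round(2),np.polyfit(w[:,1],w[:,0],1).round(4))
    A=np.array([toS(p) for p in pts(s,np.ones((400,640),bool))])
    w=A[(A[:,2]>60)&(A[:,2]<72)&(A[:,0]>-15)&(A[:,0]<15)&(abs(A[:,1])<85)]
    if len(w): print("panel xs",len(w),np.median(w[:,0]))
    t=P[(P[:,2]>52)&(P[:,2]<60)&(P[:,0]>30)&(P[:,0]<140)]
    print("rim ys",t[:,1].min(),np.percentile(t[:,1],[1,99]),t[:,1].max())
E
```

```text
far face xs 744 158.37 [4.000000e-04 1.584001e+02]
panel xs 135 -0.19693337738228758
rim ys -102.53984743487531 [-102.30734868  294.86316611] 575.005755215804
far face xs 739 158.32 [-1.100000e-03  1.583539e+02]
panel xs 135 -0.20343074247948353
rim ys -102.54632841534232 [-102.39338292  510.03226348] 577.8603568043943
far face xs 748 158.37 [-8.00000e-04  1.58389e+02]
panel xs 139 0.031930261536279654
rim ys -102.53874745291051 [-102.37313356  548.57976286] 582.9993269851992
```

```bash
python3 -c "
from station import arm
print(arm.hand_in())"
```

```text
the job is handed in; nothing more can be done
None
```

I slid the bin along the bench into the corner, tipped the tray until both heads slid into it, then eased the tray onto its rest and let go. I handed in at about 25 s of the 62 s allowed.

- **Bin:** I pushed it from inside against the guide, then from outside against the panel. The last check puts its far face 158.4 mm from the panel, against a bin depth of 158 mm. It is parallel to within about 0.001 rad and its rim is at the guide. Its position did not change measurably when the heads landed.
- **Tray and heads:** Both heads had slid off by a tray angle of about 0.65 rad, and I never touched them. They lie in the bin, the black one resting on the grey. The tray is empty and level, with its floor at about 98 to 99 mm.
- **Forces:** The highest wrist force I read was about 14 N, while pressing the bin against the guide.
- **Other things:** I went nowhere near the wedge, tape and ring gauge, or the green and purple look-alikes, and they look unmoved in the final pictures.
- **Readings that disagreed:**
  - With the bar gripped, the opening read about 10 mm, although the bar is 12 mm thick; the grip held.
  - In the scene view the trained networks gave wrong positions for both heads, so I relied on the side view there.

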